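# Press a bush home with a locking clamp and release its ratchet

### The job

Use the locking clamp on the bench stand to press the brass bush fully home in the white block: pinch the clamp's two handles together by feel until the bush is seated, the plunger spring is loaded and the ratchet has caught, so that the clamp stays shut by itself with the plunger still pressing on the bush when you let go. Leave it locked and untouched for about two seconds, then press the thumb-plate handle sideways out of the closing plane (downward) so that the teeth part and the loop handle springs fully open, and let go. Never put more than 25 N on either handle, do not touch the bush with the gripper, and leave the jar, pliers and screwdriver lying beside the clamp where they are.

Things in the scene. Friction and masses are not known exactly. Their poses are not given: they have to be found in the camera images.
- clamp_stand: dark steel base plate 130 x 100 x 12 mm with a short post that carries the steel locking clamp (scissor type, like a large haemostat) level, its mid-plane 80 mm above the worktop. Origin on the worktop under the clamp's pivot. Fixed to the bench; its place and yaw differ each time.
- clamp_pivot (a point): the clamp's pivot, in its mid-plane, 80 mm up. Axes turn with the clamp, which swivels freely (light friction, +-0.25 rad) on the post and so follows a pinch that is off centre: x from handles to jaws, y to the left seen from the handles, z up. The handles run along -x, the jaws along +x, the block sits 75 mm ahead.
- thumb_plate (a point): top centre of the solid black-topped thumb plate (36 along x, 18 y, 16 mm z) ending the +y handle: 110 mm behind the pivot, 20 left, 12 above the mid-plane, outer side flat. This handle does not move in the closing plane, but can be pressed down 10 mm to a hard stop and springs back up (4 N to start, 9 N at the stop); a loaded ratchet parts after 5 to 8 mm, with a little more force.
- finger_loop (a point): centre of the open oval steel finger loop (38 mm along x, 21 across, bar 8 thick) ending the -y handle, in the mid-plane, 113 mm from the pivot, 26 right of it when open. Pushed left (+y) it closes the clamp. Over the outer sides of loop and thumb plate: 66 mm open, about 42 to 59 mm locked. Pinch both from above; 60 mm of free space below.
- loop_handle (a joint): closing angle, rad: 0 open (sprung to there), at most 0.27; 0.01 is 1.1 mm at the loop. Five ratchet teeth hold it at about 0.07, 0.115, 0.16, 0.205, 0.25; each catches once passed by 0.01 and it falls back to that angle when let go. Closing takes 2 to 9 N at the loop until the bush is home, at 0.065 to 0.185 rad: unknown, as the jaw screw is set differently each time.
- thumb_handle (a joint): downward bend of the thumb-plate handle, rad: 0 at rest, 0.11 at its hard stop (10 mm at the plate).
- bush (a joint): how far the flanged brass bush (flange 15 mm across) has been pressed into the left side (+y) of the white block (24 mm), m: about 0 to 0.0006 at the start, 0.0045 fully home with its flange on the block. It stays where it is left (3 N friction).
- plunger (a joint): how far the round-ended spring plunger in the loop handle's jaw, which presses the bush, is pushed in, m: 0 out (5 N preload: it yields only once the bush is home), 0.004 at its hard stop (9 N). At the stop each handle feels 12 to 16 N, then it is rigid; squeezing with 17 to 20 N reaches the stop, and always leaves a tooth caught and the plunger loaded.
- cap_jar: small open jar of brass inserts, 44 mm wide, 29 mm high, loose, left beside the stand; origin under its centre
- pliers: pliers, 76 x 150 x 14 mm, loose, right of the stand; origin under its centre
- red_driver: small screwdriver, 17 x 120 x 17 mm, loose, left beside the stand; origin under its centre

How it is judged:
By the outcome, as a careful person would: the job done as asked, in the order asked, and still so for the second after the job is handed in, with the robot touching nothing.
It also fails if it takes over 58 s, if anything falls off the work surface, if the arm or the gripper's body presses on something with over 40 N, if the wrist force passes 120 N, or if a joint passes its speed limit or range.

### The arm

A 7-joint arm with a two-finger parallel gripper is mounted at the origin on a cart in front of the work surface, level with it; the furniture and walls round the work are solid. World frame = base frame: x ahead of the robot, y to its left, z up, the work surface at z = 0. Lengths are in m, angles in rad, forces in N, time in s.
With the tool pointing down it reaches from about 0.425 to 0.925 m from the base axis. Payload 6.8 kg.
Tool frame: the origin (TCP) lies on the centre line of the jaws, within the pads' length; the fingertips stand 8 mm ahead of it and the grasp point (between the pads) lies 11 mm behind it (bot.tips_ahead is the distance from the TCP to the fingertips, in m); z points along the fingers, y is the line along which they close (so a half turn about z gives the same grasp; the last joint's range is limited). The gripper opens to 85 mm and grips with 20 to 120 N. Pads are 22 mm wide; open, the fingers measure 114 mm over their backs; the gripper's body (76 mm by 85 mm) begins 54 mm behind the grasp point. The pads swing forward as they close: fully open they stand 13 mm farther back than shut.
Start: joints at [-1.422, 0.477, 0.022, 1.555, -0.011, 1.109, -0.083], TCP at [0.171, 0.653, 0.239] pointing down, gripper open.
Joint ranges: [-2.96, 2.96], [-0.34, 2.1], [-1.41, 1.46], [0.24, 2.44], [-1.37, 4.51], [0.17, 1.92], [-2.96, 2.96]. Speed limits (rad/s): [2.39, 2.39, 3.14, 3.14, 3.14, 3.14, 3.14].

### API

Orientations are given as a unit quaternion [w, x, y, z].
In Python, from station import bot gives the robot as it stands.
- The arm moves only by the tool send_rows, never from a script. Its argument "deltas" is text: rows parted by semicolons, each of 4 numbers parted by spaces: the shift along the tool's x, y, z in m, then the turn about the tool's z in degrees. In form: x y z spin; .... A call has 1 to 5 rows; each row is the pose to reach, as a shift and turn from the pose commanded when the call began, along the tool's axes at that moment; what a row does not reach only later rows make up. A row lasts 1/10 s, in which the tool goes at most 50 mm and 8.59 degrees, less where a joint would pass 70% of its speed; a pose out of reach is approached as far as the arm can. A call with a gripper value outside its range is refused whole. "claw" is the opening, from 0 (shut) to 1 (fully open), set as the call begins (left out, the last holds). The fingers move at their own pace and stop on an object; "force" is the grip in N (left out, the last holds). Time passes only in rows, so rows that repeat a pose let the fingers close. It gives the time, the measured TCP pose, the force, the opening and the grip force at its end, in the units of the state.
- bot.get_obs(): the state, without advancing time (a new reading comes with each control period).
- bot.read_camera(name): name is "side" or "top" or "wrist"; returns a dict with "img" (400x640x3 uint8, red, green, blue), "depth" (400x640 float32, m along the optical axis (not along the pixel's ray), 0 where there is no reading), "fx", "fy", "cx", "cy" (pixels), "camera_from_world" (4x4, takes a point from world to camera coordinates). Camera axes: x right, y up, looking along -z (the intrinsics and any distortion apply to the point x, -y, -z); pixel columns grow to the right and rows downward; lengths in m; the calibration is good to about 2 mm. A picture is of the moment at which its call begins.
- bot.hand_in(): hands the job in; it is judged then, once.
Trained networks look in a picture, given as the dict that the camera call returned (one of the last four; its "shot" number tells which), for a name from the list of things; names that differ only in an ending like _2 or _b are one class to them, and where a whole thing is asked for, a point or a joint stands for the part that bears it (a point fixed in the world has none). Each returns a list of dicts, best first, with "confidence" (0 to 1); they miss things now and then, are a little off and sometimes report something else, mostly with a low value. They report only what shows in the picture. A call takes as long as a camera call.
- bot.masks_of(picture, query): "mask" (400x640 bool, what is visible of it).
- bot.landmark_of(picture, query): "xyz" ([x, y, z] in m, in world coordinates, good to about 4 mm: a listed point, or the origin of a listed thing).
The state is a dict: "t": time; "q": joint angles; "joint_vel": joint speeds; "joint_torque": joint torques, N m; "eef_pos": TCP position; "tool_rot": TCP orientation; "contact_force": force on the tool from outside, world axes, zero at the start; "torque": the same for the moment, N m; "gripper_width": opening from 0.0 (shut) to 1.0 (fully open); "grasp_force": force on a finger pad.
Only numpy, scipy, OpenCV 4.12 (cv2) and the standard library are available. Lean on these libraries where they do the work, as an engineer would, in place of code of your own. Each camera call takes 0.05 s, during which the arm holds its last target. There are 200 camera calls.

## Working session

There is one attempt and no reset: what is moved stays moved. The work goes in short steps, Python scripts to look and compute and a tool call to move; the robot and the scene stay as the last step left them, time stands still between calls to the robot, and variables do not carry over. Pictures are saved under pics/ and viewed, at most 10 in all, crops included, and the job is handed in when it is done.

Besides the shell and the picture viewer there is one more tool, called after "Request:" in YAML: its name, and indented under it one key for each argument. send_rows: Moves the arm, as the interface text tells. Its arguments: {"type":"object","properties":{"deltas":{"type":"string"},"claw":{"type":"number"},"force":{"type":"number"}},"required":["deltas"]}

```bash
mkdir -p pics; cat > h.py <<'E'
import numpy as np,cv2
from station import bot
def pts(cam,names):
    p=bot.read_camera(cam)
    r={}
    for n in names:
        try:
            l=bot.landmark_of(p,n)
            r[n]=[(np.round(d['xyz'],4).tolist(),round(d['confidence'],2)) for d in l[:2]]
        except Exception as e: r[n]=str(e)
    return p,r
def save(p,f,box=None):
    im=p['img'][:,:,::-1]
    if box: a,b,c,d=box; im=cv2.resize(im[b:d,a:c],None,fx=2,fy=2)
    cv2.imwrite('pics/'+f,im)
E
python3 - <<'E'
from h import *
o=bot.get_obs();print(o)
for c in ['top','side']:
    p,r=pts(c,['clamp_stand','clamp_pivot','thumb_plate','finger_loop','cap_jar','pliers','red_driver'])
    save(p,c+'0.png')
    for k in r.items(): print(c,k)
E
```

```text
{'t': 0.0, 'q': array([-1.42214455,  0.47776023,  0.02234659,  1.55650538, -0.01153202,
        1.10928236, -0.08308348]), 'joint_vel': array([-1.01913403e-03,  5.20724778e-04, -9.79705872e-04,  6.26689082e-04,
       -6.23941920e-04, -9.31586931e-05, -1.06550323e-03]), 'joint_torque': array([-4.51915248e-04, -5.96455657e+01,  1.60789534e+00, -2.81191313e+01,
        1.24386919e-02,  9.64267325e-03, -3.52686435e-06]), 'eef_pos': array([0.17126805, 0.65229047, 0.23832978]), 'tool_rot': array([-6.23277438e-05,  1.28014992e-01,  9.91771812e-01, -9.11612564e-04]), 'contact_force': array([-0.00347395, -0.38108467,  0.49266418]), 'torque': array([-0.02173716, -0.01844509,  0.02590251]), 'grasp_force': 0.0, 'gripper_width': 1.0009923568143364}
top ('clamp_stand', [([0.6, 0.0756, -0.0007], 0.74)])
top ('clamp_pivot', [([0.6066, 0.0765, 0.0808], 0.88)])
top ('thumb_plate', [([0.4887, 0.0728, 0.0933], 0.84)])
top ('finger_loop', [([0.5056, 0.0264, 0.0802], 0.98)])
top ('cap_jar', [([0.6353, 0.1898, 0.0011], 0.89)])
top ('pliers', [([0.6233, -0.0428, 0.0047], 0.71)])
top ('red_driver', [([0.5471, 0.2235, 0.0008], 0.61)])
side ('clamp_stand', [([0.6031, 0.0752, -0.0002], 0.72)])
side ('clamp_pivot', [([0.6024, 0.0774, 0.0834], 0.76)])
side ('thumb_plate', [([0.4912, 0.0724, 0.0899], 0.54)])
side ('finger_loop', [([0.5005, 0.0271, 0.081], 0.98)])
side ('cap_jar', [([0.6343, 0.1918, 0.0008], 0.69)])
side ('pliers', [([0.6223, -0.0403, 0.0016], 0.62)])
side ('red_driver', [([0.5461, 0.222, 0.0001], 0.68)])
```

View pics/top0.png

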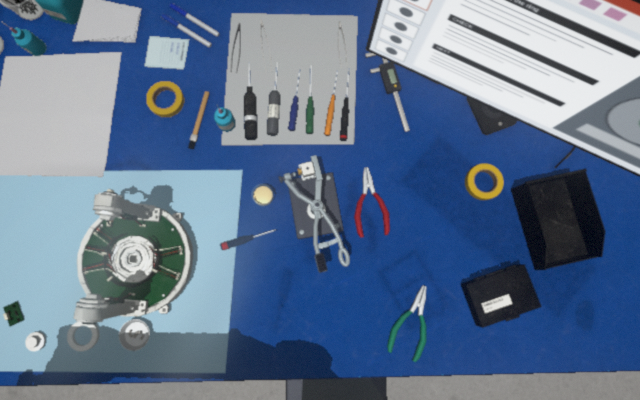

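View pics/side0.png

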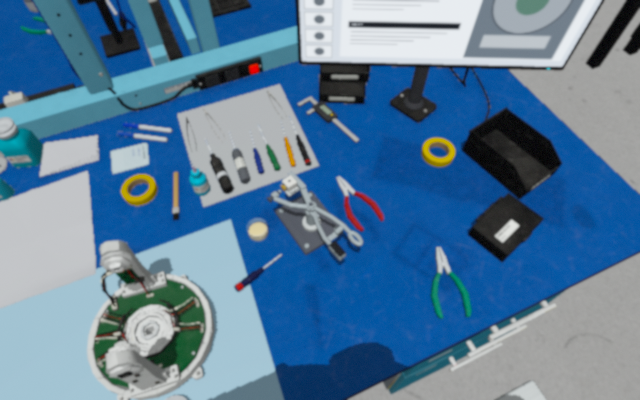

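Request:
send_rows:
  deltas: "-0.033 -0.036 0 -2; -0.066 -0.072 0 -4; -0.1 -0.107 0 -6; -0.134 -0.143 0 -8; -0.167 -0.179 0 -10"
  claw: 1
  force: 20

```text
t: 1.3
eef_pos: [0.2884, 0.4355, 0.2395]
tool_rot: [0.0, 0.04, 0.999, 0.0]
contact_force: [1.1, -0.7, 0.6]
gripper_width: 0.997
grasp_force: 0.0
```

Request:
send_rows:
  deltas: "-0.024 -0.037 0 -3; -0.05 -0.077 0 -6; -0.076 -0.117 0 -9; -0.102 -0.157 0 -12; -0.128 -0.197 0 -15"

```text
t: 1.8
eef_pos: [0.3996, 0.2287, 0.2397]
tool_rot: [0.0, -0.091, 0.996, 0.0]
contact_force: [0.1, 0.8, 0.7]
gripper_width: 1.001
grasp_force: 0.0
```

Request:
send_rows:
  deltas: "-0.014 -0.045 0 -1; -0.029 -0.09 0 -2; -0.044 -0.135 0 -3; -0.058 -0.18 0 -3; -0.063 -0.193 0 -3"

```text
t: 2.3
eef_pos: [0.4971, 0.0464, 0.2399]
tool_rot: [0.001, -0.112, 0.994, -0.001]
contact_force: [-0.9, -0.4, 0.6]
gripper_width: 0.999
grasp_force: 0.0
```

```bash
cat > m.py <<'E'
from h import *
import sys
def look(cam,f,box=None):
    p,r=pts(cam,['clamp_pivot','thumb_plate','finger_loop'])
    save(p,f,box)
    o=bot.get_obs()
    from scipy.spatial.transform import Rotation as R
    w=o['tool_rot']; M=R.from_quat([w[1],w[2],w[3],w[0]]).as_matrix()
    print(o['t'],o['eef_pos'],'yang',np.degrees(np.arctan2(M[1,1],M[0,1])),o['contact_force'])
    for k,v in r.items():
        print(cam,k,v)
        for x,c in v: print('   tool-frame',np.round(M.T@(np.array(x)-o['eef_pos']),4))
E
python3 -c "
from m import *
look('wrist','w1.png')
look('top','t1.png')"
```

```text
2.5 [0.49508326 0.05235778 0.23925958] yang 103.28175915334974 [-0.00511682  1.26306077 -0.46127298]
wrist clamp_pivot [([0.6034, 0.071, 0.079], 0.67)]
   tool-frame [-0.1097 -0.0068  0.1602]
wrist thumb_plate [([0.4845, 0.0716, 0.0928], 0.87)]
   tool-frame [0.0059 0.0211 0.1465]
wrist finger_loop [([0.5015, 0.0261, 0.0783], 0.91)]
   tool-frame [-0.0002 -0.0271  0.1609]
2.7 [0.49485549 0.05324208 0.23927641] yang 103.43172191040786 [-0.07161499 -0.76544558  0.37206542]
top clamp_pivot [([0.608, 0.0741, 0.0804], 0.63), ([0.5491, 0.2207, 0.0005], 0.3)]
   tool-frame [-0.1149 -0.0061  0.1589]
   tool-frame [-0.0917  0.1502  0.2388]
top thumb_plate []
top finger_loop []
```

View pics/w1.png

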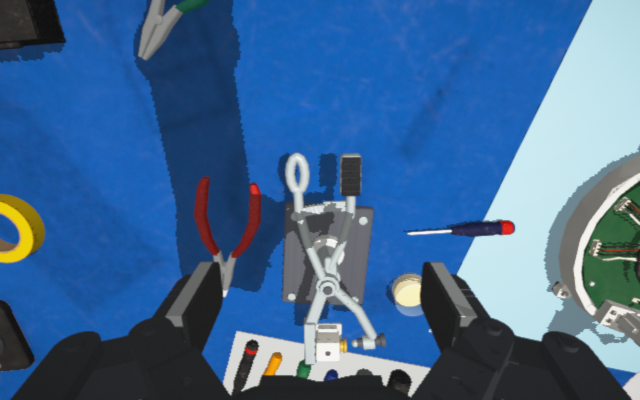

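Request:
send_rows:
  deltas: "0.003 -0.0035 0.03 0; 0.003 -0.0035 0.06 0; 0.003 -0.0035 0.08 0; 0.003 -0.0035 0.08 0"

```text
t: 3.1
eef_pos: [0.491, 0.0483, 0.157]
tool_rot: [-0.003, -0.117, 0.993, -0.0]
contact_force: [-0.3, 1.5, -0.3]
gripper_width: 1.0
grasp_force: 0.0
```

```bash
python3 -c "
from m import *
look('wrist','w2.png')
p=bot.read_camera('wrist');T=p['camera_from_world']
from scipy.spatial.transform import Rotation as R
o=bot.get_obs();w=o['tool_rot']; M=R.from_quat([w[1],w[2],w[3],w[0]]).as_matrix()
for z in (-.011,.08):
  c=T@np.append(o['eef_pos']+M@[0,0,z],1);print(z,p['cx']+p['fx']*c[0]/-c[2],p['cy']-p['fy']*c[1]/-c[2],c[2])
"
```

```text
3.3 [0.4940905  0.04824872 0.1605647 ] yang 103.3212767465008 [-0.22418605 -0.58931127  0.55946241]
wrist clamp_pivot [([0.6046, 0.0747, 0.0804], 0.74)]
   tool-frame [-0.1135  0.0003  0.0804]
wrist thumb_plate [([0.489, 0.0759, 0.0903], 0.56)]
   tool-frame [-0.0013  0.0281  0.0703]
wrist finger_loop [([0.5005, 0.0242, 0.0783], 0.93)]
   tool-frame [-0.0005 -0.0249  0.0823]
-0.011 324.045828469299 285.40439394659415 -0.14345353859163767
0.08 322.8886673167878 206.41996330072968 -0.22959744866471118
```

View pics/w2.png

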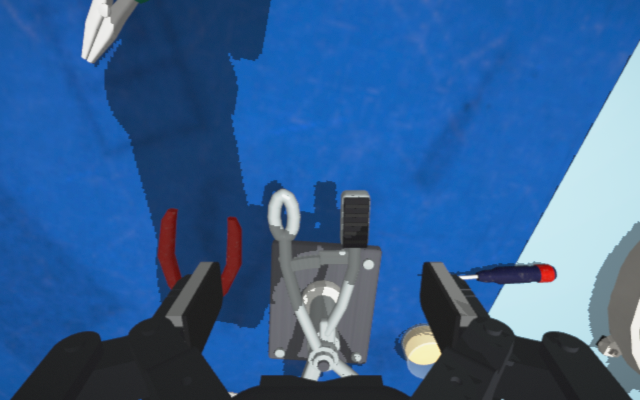

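Request:
send_rows:
  deltas: "-0.002 -0.001 0.03 0; -0.002 -0.001 0.06 0; -0.002 -0.001 0.085 0; -0.002 -0.001 0.1 0; -0.002 -0.001 0.1 0"

```text
t: 3.85
eef_pos: [0.4947, 0.0472, 0.0584]
tool_rot: [-0.001, -0.116, 0.993, -0.0]
contact_force: [-0.6, -0.6, 0.6]
gripper_width: 0.998
grasp_force: 0.0
```

```bash
python3 -c "
from m import *
look('wrist','w3.png')
"
```

```text
4.05 [0.49653009 0.04741908 0.06065474] yang 103.28277906964021 [-0.52142451 -0.57491274 -0.43203926]
wrist clamp_pivot []
wrist thumb_plate [([0.4876, 0.0745, 0.0917], 0.97)]
   tool-frame [ 0.0024  0.0284 -0.031 ]
wrist finger_loop [([0.5042, 0.0273, 0.0777], 0.83)]
   tool-frame [-0.0029 -0.0213 -0.017 ]
```

View pics/w3.png

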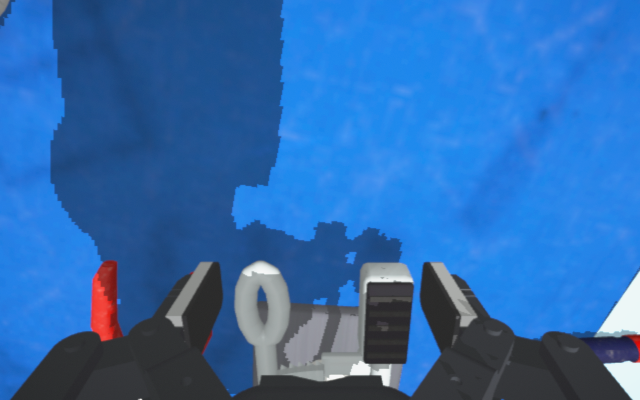

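Request:
send_rows:
  deltas: "0 0.002 0 0; 0 0.003 0 0; 0 0.003 0 0"
  claw: 0.82

```text
t: 4.35
eef_pos: [0.4949, 0.0505, 0.0598]
tool_rot: [0.0, -0.116, 0.993, 0.0]
contact_force: [-0.2, -0.3, 0.6]
gripper_width: 0.822
grasp_force: 0.0
```

Request:
send_rows:
  deltas: "0 0 0 0; 0 0 0 0; 0 0 0 0"
  claw: 0.76

```text
t: 4.65
eef_pos: [0.4948, 0.0502, 0.0595]
tool_rot: [0.0, -0.116, 0.993, 0.0]
contact_force: [-0.4, 0.7, 2.6]
gripper_width: 0.759
grasp_force: 2.0
```

Request:
send_rows:
  deltas: "0 0 0 0; 0 0 0 0; 0 0 0 0"
  claw: 0.72

```text
t: 4.95
eef_pos: [0.4947, 0.0501, 0.0594]
tool_rot: [0.0, -0.116, 0.993, 0.0]
contact_force: [-1.8, 0.2, 6.5]
gripper_width: 0.718
grasp_force: 4.0
```

Request:
send_rows:
  deltas: "0 0 -0.001 0; 0 0 -0.002 0; 0 0 -0.002 0"

```text
t: 5.25
eef_pos: [0.4944, 0.0501, 0.0609]
tool_rot: [-0.0, -0.116, 0.993, -0.0]
contact_force: [1.3, 0.1, -4.3]
gripper_width: 0.721
grasp_force: 3.3
```

Request:
send_rows:
  deltas: "0 0 -0.0003 0; 0 0 -0.0007 0; 0 0 -0.001 0"
  claw: 0.68

```text
t: 5.55
eef_pos: [0.494, 0.0501, 0.0618]
tool_rot: [-0.001, -0.116, 0.993, -0.0]
contact_force: [0.2, 0.7, -7.0]
gripper_width: 0.682
grasp_force: 5.2
```

Request:
send_rows:
  deltas: "0 0 0 0; 0 0 0 0; 0 0 0 0"
  claw: 0.65

```text
t: 5.85
eef_pos: [0.4937, 0.0501, 0.0621]
tool_rot: [-0.001, -0.116, 0.993, 0.0]
contact_force: [-6.2, 0.3, 1.6]
gripper_width: 0.647
grasp_force: 8.0
```

Request:
send_rows:
  deltas: "0 0 0 0; 0 0 0 0; 0 0 0 0"
  claw: 0.62

```text
t: 6.15
eef_pos: [0.4938, 0.0499, 0.0623]
tool_rot: [-0.001, -0.116, 0.993, 0.0]
contact_force: [-6.1, -0.4, 2.6]
gripper_width: 0.617
grasp_force: 4.2
```

Request:
send_rows:
  deltas: "0.001 0 0 0; 0.001 0 0 0; 0.001 0 0 0"
  claw: 0.59

```text
t: 6.45
eef_pos: [0.4935, 0.0499, 0.0626]
tool_rot: [-0.0, -0.116, 0.993, 0.0]
contact_force: [-5.1, 1.0, 5.6]
gripper_width: 0.593
grasp_force: 8.7
```

Request:
send_rows:
  deltas: "0 0 0 0; 0 0 0 0; 0 0 0 0"
  claw: 0.57

```text
t: 6.75
eef_pos: [0.4933, 0.0499, 0.0628]
tool_rot: [-0.0, -0.116, 0.993, 0.0]
contact_force: [-6.4, 0.5, 6.7]
gripper_width: 0.57
grasp_force: 11.9
```

Plunger seems to be loading (bush home near 0.58). Relieve the z drag and continue.

Request:
send_rows:
  deltas: "0.001 0 -0.001 0; 0.001 0 -0.001 0; 0.001 0 -0.001 0"
  claw: 0.555

```text
t: 7.05
eef_pos: [0.4932, 0.0498, 0.0633]
tool_rot: [0.0, -0.116, 0.993, -0.0]
contact_force: [-2.2, 0.3, -2.0]
gripper_width: 0.557
grasp_force: 8.4
```

Request:
send_rows:
  deltas: "0 0 0 0; 0 0 0 0; 0 0 0 0"
  claw: 0.54

```text
t: 7.35
eef_pos: [0.493, 0.0497, 0.0634]
tool_rot: [0.0, -0.116, 0.993, 0.0]
contact_force: [-2.5, 0.3, 0.8]
gripper_width: 0.541
grasp_force: 10.8
```

Request:
send_rows:
  deltas: "0 0 0 0; 0 0 0 0; 0 0 0 0"
  claw: 0.525

```text
t: 7.65
eef_pos: [0.4929, 0.0497, 0.0635]
tool_rot: [0.0, -0.116, 0.993, 0.0]
contact_force: [-3.6, 0.5, 5.4]
gripper_width: 0.526
grasp_force: 13.0
```

Request:
send_rows:
  deltas: "0 0 0 0; 0 0 0 0; 0 0 0 0"
  claw: 0.515

```text
t: 7.95
eef_pos: [0.4929, 0.0497, 0.0636]
tool_rot: [0.0, -0.116, 0.993, 0.0]
contact_force: [-4.2, 0.3, 7.1]
gripper_width: 0.523
grasp_force: 11.5
```

Request:
send_rows:
  deltas: "0.0005 0 -0.001 0; 0.0005 0 -0.001 0; 0.0005 0 -0.001 0"

```text
t: 8.25
eef_pos: [0.4927, 0.0497, 0.064]
tool_rot: [0.0, -0.116, 0.993, -0.0]
contact_force: [1.6, 0.6, -5.6]
gripper_width: 0.515
grasp_force: 11.5
```

Request:
send_rows:
  deltas: "0 0 0 0; 0 0 0 0; 0 0 0 0"
  claw: 0.505

```text
t: 8.55
eef_pos: [0.4927, 0.0498, 0.0642]
tool_rot: [0.0, -0.116, 0.993, 0.0]
contact_force: [3.2, 2.5, -8.2]
gripper_width: 0.508
grasp_force: 15.0
```

Request:
send_rows:
  deltas: "0 0 0.0003 0; 0 0 0.0005 0; 0 0 0.0005 0"
  claw: 0.495

```text
t: 8.85
eef_pos: [0.4926, 0.0497, 0.0641]
tool_rot: [0.0, -0.116, 0.993, 0.0]
contact_force: [2.1, 1.9, -2.1]
gripper_width: 0.502
grasp_force: 19.1
```

Request:
send_rows:
  deltas: "0 0 0 0; 0 0 0 0; 0 0 0 0"
  claw: 0.485

```text
t: 9.15
eef_pos: [0.4926, 0.0497, 0.0641]
tool_rot: [0.0, -0.116, 0.993, 0.0]
contact_force: [1.8, 1.9, 0.0]
gripper_width: 0.495
grasp_force: 20.3
```

Request:
send_rows:
  deltas: "0 0 0 0; 0 0 0 0; 0 0 0 0; 0 0 0 0"

```text
t: 9.55
eef_pos: [0.4926, 0.0497, 0.064]
tool_rot: [0.0, -0.116, 0.993, 0.0]
contact_force: [3.3, 1.9, 2.1]
gripper_width: 0.497
grasp_force: 20.4
```

Rigid at about 20 N and fully squeezed. Release gently.

Request:
send_rows:
  deltas: "0 0 0 0; 0 0 0 0; 0 0 0 0"
  claw: 0.52

```text
t: 9.85
eef_pos: [0.4911, 0.0489, 0.0634]
tool_rot: [-0.001, -0.115, 0.993, -0.0]
contact_force: [-0.0, -1.0, 0.3]
gripper_width: 0.521
grasp_force: 0.2
```

Request:
send_rows:
  deltas: "0 0 0 0; 0 0 0 0; 0 0 0 0"
  claw: 0.56

```text
t: 10.15
eef_pos: [0.4921, 0.0494, 0.0637]
tool_rot: [-0.0, -0.116, 0.993, -0.0]
contact_force: [0.2, -0.0, 0.3]
gripper_width: 0.56
grasp_force: 0.0
```

Request:
send_rows:
  deltas: "0 0 0 0; 0 0 0 0; 0 0 0 0; 0 0 0 0"
  claw: 0.8

```text
t: 10.55
eef_pos: [0.4923, 0.0496, 0.0638]
tool_rot: [0.0, -0.116, 0.993, 0.0]
contact_force: [0.2, -0.3, 0.3]
gripper_width: 0.797
grasp_force: 0.0
```

```bash
python3 -c "
from m import *
look('wrist','w4.png')
"
```

```text
10.75 [0.49226654 0.04957424 0.06380657] yang 103.28670786361205 [ 0.46989945 -0.99046922 -0.40931179]
wrist clamp_pivot [([0.4961, 0.0401, 0.0806], 0.68)]
   tool-frame [-0.0016 -0.0101 -0.0168]
wrist thumb_plate [([0.4873, 0.0657, 0.0897], 0.6)]
   tool-frame [ 0.0011  0.0168 -0.0259]
wrist finger_loop [([0.4942, 0.0378, 0.0791], 0.88)]
   tool-frame [ 0.0008 -0.0119 -0.0153]
```

View pics/w4.png

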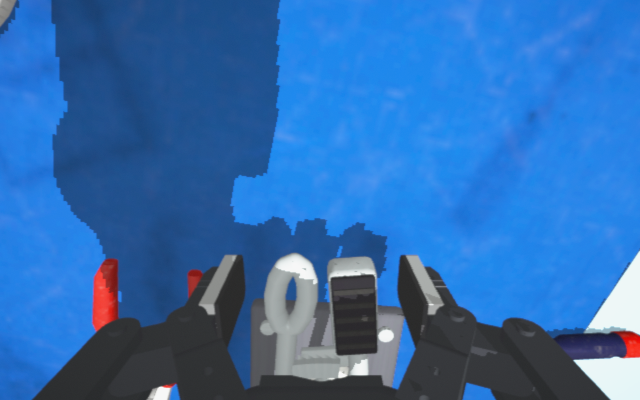

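Request:
send_rows:
  deltas: "0 0 -0.02 0; 0 0 -0.05 0; 0 0 -0.08 0; 0 0 -0.08 0; 0 0 -0.08 0"

```text
t: 11.25
eef_pos: [0.4925, 0.0498, 0.1442]
tool_rot: [0.001, -0.116, 0.993, 0.0]
contact_force: [-0.9, 0.2, -0.2]
gripper_width: 0.802
grasp_force: 0.0
```

```bash
python3 -c "
from m import *
look('wrist','w5.png')
look('top','t5.png',(230,130,430,290))
"
```

```text
11.45 [0.49140419 0.04942473 0.14271489] yang 103.29057327951841 [0.203146   0.73337456 0.25484179]
wrist clamp_pivot [([0.6033, 0.07, 0.0818], 0.89)]
   tool-frame [-0.1138 -0.0057  0.0607]
wrist thumb_plate [([0.4881, 0.0658, 0.0921], 0.6)]
   tool-frame [-0.0007  0.0167  0.0506]
wrist finger_loop [([0.4961, 0.0393, 0.0788], 0.87)]
   tool-frame [-0.0024 -0.0109  0.0639]
11.65 [0.4919127  0.04945642 0.14321034] yang 103.28335372297414 [ 0.176563   -0.60500819 -0.44602398]
top clamp_pivot [([0.6057, 0.0752, 0.0807], 0.84)]
   tool-frame [-0.1167 -0.0011  0.0624]
top thumb_plate []
top finger_loop []
```

Request:
send_rows:
  deltas: "0 0.01 0 0; 0 0.018 0 0; 0 0.018 0 0; 0 0.018 0 0; 0 0.018 0 0"
  claw: 0

```text
t: 12.15
eef_pos: [0.4881, 0.067, 0.1438]
tool_rot: [0.0, -0.116, 0.993, -0.0]
contact_force: [-1.0, -0.6, 0.6]
gripper_width: 0.001
grasp_force: 0.0
```

```bash
python3 -c "
from m import *
look('wrist','w6.png')
"
```

```text
12.35 [0.48818181 0.06681698 0.14383141] yang 103.26276365494813 [0.00095891 0.69124742 0.02822695]
wrist clamp_pivot []
wrist thumb_plate [([0.4905, 0.0662, 0.0921], 0.8)]
   tool-frame [-0.0021 -0.0011  0.0517]
wrist finger_loop [([0.4918, 0.0384, 0.0785], 0.97)]
   tool-frame [ 0.003  -0.0285  0.0653]
```

View pics/w6.png

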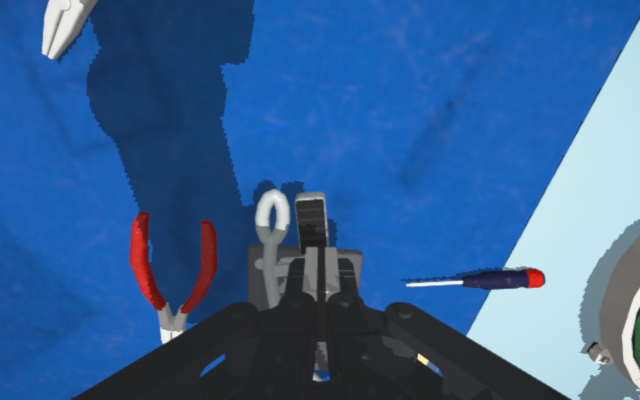

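Request:
send_rows:
  deltas: "0 0.002 0.012 0; 0 0.002 0.024 0; 0 0.002 0.034 0; 0 0.002 0.038 0; 0 0.002 0.038 0"

```text
t: 12.85
eef_pos: [0.487, 0.0688, 0.1047]
tool_rot: [-0.001, -0.116, 0.993, -0.0]
contact_force: [-0.2, 0.7, 0.8]
gripper_width: -0.001
grasp_force: 0.0
```

Request:
send_rows:
  deltas: "0 0 0.001 0; 0 0 0.002 0; 0 0 0.003 0; 0 0 0.004 0; 0 0 0.004 0"

```text
t: 13.35
eef_pos: [0.4876, 0.069, 0.1018]
tool_rot: [0.0, -0.116, 0.993, 0.0]
contact_force: [0.4, 0.3, -0.2]
gripper_width: -0.0
grasp_force: 0.0
```

Request:
send_rows:
  deltas: "0 0 0.001 0; 0 0 0.002 0; 0 0 0.003 0; 0 0 0.003 0"

```text
t: 13.75
eef_pos: [0.4877, 0.069, 0.0993]
tool_rot: [-0.0, -0.116, 0.993, 0.0]
contact_force: [-1.9, -0.3, 8.3]
gripper_width: -0.001
grasp_force: 4.1
```

Request:
send_rows:
  deltas: "0 0 0.001 0; 0 0 0.002 0; 0 0 0.002 0"

```text
t: 14.05
eef_pos: [0.4876, 0.0691, 0.097]
tool_rot: [-0.0, -0.116, 0.993, 0.0]
contact_force: [-1.4, -0.6, 4.7]
gripper_width: 0.002
grasp_force: 2.7
```

Request:
send_rows:
  deltas: "0 0 0.001 0; 0 0 0.002 0; 0 0 0.002 0"

```text
t: 14.35
eef_pos: [0.4875, 0.069, 0.095]
tool_rot: [-0.0, -0.116, 0.993, 0.0]
contact_force: [-1.7, -0.9, 7.4]
gripper_width: -0.003
grasp_force: 3.3
```

Request:
send_rows:
  deltas: "0 0 0.001 0; 0 0 0.0015 0; 0 0 0.0015 0"

```text
t: 14.65
eef_pos: [0.4874, 0.069, 0.0936]
tool_rot: [-0.0, -0.116, 0.993, 0.0]
contact_force: [-2.2, -0.9, 7.7]
gripper_width: 0.003
grasp_force: 3.8
```

Request:
send_rows:
  deltas: "0 0 0.001 0; 0 0 0.001 0; 0 0 0.001 0"

```text
t: 14.95
eef_pos: [0.4873, 0.069, 0.0926]
tool_rot: [-0.0, -0.116, 0.993, 0.0]
contact_force: [-3.1, -0.1, 8.2]
gripper_width: 0.0
grasp_force: 4.0
```

Request:
send_rows:
  deltas: "0 0 0.0005 0; 0 0 0.001 0; 0 0 0.001 0; 0 0 0.001 0"

```text
t: 15.35
eef_pos: [0.4873, 0.0689, 0.0917]
tool_rot: [-0.0, -0.116, 0.993, 0.0]
contact_force: [-3.6, -0.3, 9.1]
gripper_width: 0.005
grasp_force: 4.3
```

```bash
python3 -c "
from m import *
look('side','s7.png',(240,150,400,290))
look('wrist','w7.png')
"
```

```text
15.55 [0.48728796 0.06896657 0.09170652] yang 103.27561241889808 [-3.24564854 -0.50423394  8.19125003]
side clamp_pivot [([0.6051, 0.0806, 0.0832], 0.56)]
   tool-frame [-0.1173 -0.0157  0.0084]
side thumb_plate [([0.4944, 0.0619, 0.0795], 0.56)]
   tool-frame [-0.0053 -0.0085  0.0122]
side finger_loop [([0.5067, 0.0182, 0.0799], 0.88)]
   tool-frame [-0.0072 -0.0539  0.0118]
15.75 [0.48731145 0.06897801 0.09171326] yang 103.27459140658365 [-3.97748311 -0.30847209  7.98580411]
wrist clamp_pivot []
wrist thumb_plate [([0.4855, 0.0661, 0.0816], 0.77)]
   tool-frame [ 0.0024 -0.0024  0.0101]
wrist finger_loop [([0.5023, 0.0176, 0.0785], 0.72)]
   tool-frame [-0.0028 -0.0535  0.0132]
```

Loop moved from 28 to 54 mm away from the tool: opened. Lift off.

Request:
send_rows:
  deltas: "0 0 -0.004 0; 0 0 -0.008 0; 0 0 -0.012 0; 0 0 -0.03 0; 0 0 -0.06 0"

```text
t: 16.25
eef_pos: [0.4862, 0.0687, 0.1504]
tool_rot: [-0.002, -0.116, 0.993, -0.001]
contact_force: [0.8, -0.2, 0.1]
gripper_width: 0.0
grasp_force: 0.0
```

Request:
send_rows:
  deltas: "0 0 -0.04 0; 0.02 0 -0.06 0; 0.02 0 -0.06 0; 0.02 0 -0.06 0"

```text
t: 16.65
eef_pos: [0.4681, 0.0646, 0.2112]
tool_rot: [0.0, -0.116, 0.993, 0.0]
contact_force: [0.3, 0.1, 1.1]
gripper_width: -0.003
grasp_force: 0.0
```

```bash
python3 -c "
from m import *
look('wrist','w8.png')
"
```

```text
16.85 [0.46795363 0.064402   0.21014588] yang 103.29491812584712 [ 0.63096381 -0.1425969  -0.33688203]
wrist clamp_pivot []
wrist thumb_plate [([0.4878, 0.067, 0.0906], 0.83)]
   tool-frame [-0.0202 -0.002   0.1195]
wrist finger_loop [([0.5065, 0.0186, 0.0803], 0.83)]
   tool-frame [-0.0272 -0.0534  0.1298]
```

View pics/w8.png

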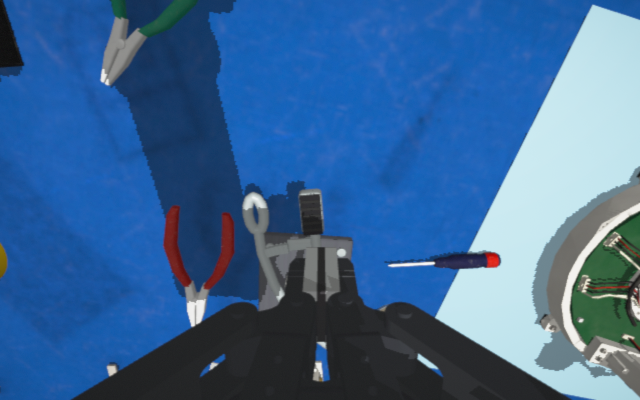

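The clamp is open (loop at 256,210; plate at 312,212), nothing is touched and the neighbouring tools haven't moved.

```bash
python3 -c "
from station import bot
print(bot.hand_in())"
```

```text
the job is handed in; nothing more can be done
None
```

The job is handed in at about 17 s of the 58 s. I squeezed the clamp until it went rigid at about 20 N, it stayed locked untouched for over 3 s, and pressing the thumb plate down (about 9 N) let the loop spring open. I judged the bush seated by feel, from the squeeze force, and did not measure it directly.

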